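# Check the catches of three transit cases

## Task

One of the three transit cases has been left unlatched. Go along the row from the robot's left to its right and give each lid a firm tug up by its handle, without swinging any lid wide open; where the lid gives, let it down, snap the catch shut and tug again to make sure it holds before you go on to the next. Do not press the catches that hold, and leave the cases and the things around them where they are.

Things in the scene. Friction and masses are not known exactly. Their poses are not given: they have to be found in the camera images.
- case_a: one of three like transit cases of grey plastic standing in a row across the bench (which stands where varies). 160 mm deep (its x), 150 mm wide (its y), 75 mm high without handle; base 55 mm, lid 20 mm. Origin: centre of its underside; z up; -x is its front with the catch, roughly towards the robot; hinge line of the lid at x = +85 mm, z = 55 mm. Loose, but packed, it weighs about 3 kg
- handle_a (a point): centre of the black carrying-handle bar on the lid of case_a: round, 12 mm thick, along the case's y, 75 mm free between its posts, its centre 26 mm above the lid's top (101 mm above the bench), over the middle of the lid. Pinch it front to back from above and pull up. A loose lid lifts with 2 to 5 N; a firm tug is 10 to 15 N and does not lift the case
- lid_a (a joint): lid of case_a, hinged at the rear: 0 = shut, grows as it rises (rad). It falls shut by itself. A closed catch lets it rise 0.018 rad (3 mm at the front, 1.5 mm at the handle) and then holds it; with an open catch it rises freely, the handle swinging about the hinge: 5.5 mm to the case's rear for each 10 mm up
- push_a (a point): where to press the catch of case_a: 10 mm below the top of the outer (front) face of its black flap, at the middle of its 36 mm width; 59 mm above the bench and 99 mm in front of the case's centre when closed, 9 mm farther out when open
- catch_a (a joint): front catch of case_a, a flap 36 mm wide, 17 to 69 mm above the bench, hinged 23 mm above it; the hook at its top closes over a ledge on the lid: 0 = closed, flat and upright; 0.26 = open, top leaning out towards the robot (rad). Over-centre spring: pressed towards the case with about 5 N past 0.13 it snaps shut, provided the lid is down, and stays; otherwise it falls back open
- case_b: one of three like transit cases of grey plastic standing in a row across the bench (which stands where varies). 160 mm deep (its x), 150 mm wide (its y), 75 mm high without handle; base 55 mm, lid 20 mm. Origin: centre of its underside; z up; -x is its front with the catch, roughly towards the robot; hinge line of the lid at x = +85 mm, z = 55 mm. Loose, but packed, it weighs about 3 kg
- handle_b (a point): centre of the black carrying-handle bar on the lid of case_b: round, 12 mm thick, along the case's y, 75 mm free between its posts, its centre 26 mm above the lid's top (101 mm above the bench), over the middle of the lid. Pinch it front to back from above and pull up. A loose lid lifts with 2 to 5 N; a firm tug is 10 to 15 N and does not lift the case
- lid_b (a joint): lid of case_b, hinged at the rear: 0 = shut, grows as it rises (rad). It falls shut by itself. A closed catch lets it rise 0.018 rad (3 mm at the front, 1.5 mm at the handle) and then holds it; with an open catch it rises freely, the handle swinging about the hinge: 5.5 mm to the case's rear for each 10 mm up
- push_b (a point): where to press the catch of case_b: 10 mm below the top of the outer (front) face of its black flap, at the middle of its 36 mm width; 59 mm above the bench and 99 mm in front of the case's centre when closed, 9 mm farther out when open
- catch_b (a joint): front catch of case_b, a flap 36 mm wide, 17 to 69 mm above the bench, hinged 23 mm above it; the hook at its top closes over a ledge on the lid: 0 = closed, flat and upright; 0.26 = open, top leaning out towards the robot (rad). Over-centre spring: pressed towards the case with about 5 N past 0.13 it snaps shut, provided the lid is down, and stays; otherwise it falls back open
- case_c: one of three like transit cases of grey plastic standing in a row across the bench (which stands where varies). 160 mm deep (its x), 150 mm wide (its y), 75 mm high without handle; base 55 mm, lid 20 mm. Origin: centre of its underside; z up; -x is its front with the catch, roughly towards the robot; hinge line of the lid at x = +85 mm, z = 55 mm. Loose, but packed, it weighs about 3 kg
- handle_c (a point): centre of the black carrying-handle bar on the lid of case_c: round, 12 mm thick, along the case's y, 75 mm free between its posts, its centre 26 mm above the lid's top (101 mm above the bench), over the middle of the lid. Pinch it front to back from above and pull up. A loose lid lifts with 2 to 5 N; a firm tug is 10 to 15 N and does not lift the case
- lid_c (a joint): lid of case_c, hinged at the rear: 0 = shut, grows as it rises (rad). It falls shut by itself. A closed catch lets it rise 0.018 rad (3 mm at the front, 1.5 mm at the handle) and then holds it; with an open catch it rises freely, the handle swinging about the hinge: 5.5 mm to the case's rear for each 10 mm up
- push_c (a point): where to press the catch of case_c: 10 mm below the top of the outer (front) face of its black flap, at the middle of its 36 mm width; 59 mm above the bench and 99 mm in front of the case's centre when closed, 9 mm farther out when open
- catch_c (a joint): front catch of case_c, a flap 36 mm wide, 17 to 69 mm above the bench, hinged 23 mm above it; the hook at its top closes over a ledge on the lid: 0 = closed, flat and upright; 0.26 = open, top leaning out towards the robot (rad). Over-centre spring: pressed towards the case with about 5 N past 0.13 it snaps shut, provided the lid is down, and stays; otherwise it falls back open
- block: bystander: steel setting block 75 x 50 x 25 mm with six holes; origin: centre of its underside
- tape: bystander: roll of amber film tape, 72 mm across, 19 mm high, lying flat; origin: centre of its underside
- driver: bystander: screwdriver with black handle, 180 mm long, 26 mm thick, lying between the left and middle cases; origin: centre of its underside
- wrench: bystander: steel wrench 160 mm long, lying between the middle and right cases; origin: centre of its underside
- meter: bystander: hand-held multimeter 150 x 78 x 40 mm, lying behind the cases; origin: centre of its underside
- wash: bystander: white squeeze bottle, 54 mm across, 140 mm high, standing behind the cases; origin: centre of its underside
- tray: bystander: black parts tray 100 x 150 x 35 mm, in front of the left case; origin: centre of its underside
- panel: bystander: flat aluminium satellite side panel 100 x 83 x 6 mm, lying in front of the right case; origin: centre of its underside
There are look-alikes about, which are no part of the job. What is shaped like the case_c but green is not meant.

How it is judged:
On the way, in this order (a step that is already met when the one before it is completed fails the run):
1. the case on the robot's left is tugged (its lid comes up against its catch, or gives if the catch is open) (((world y of case_c above 0.15 m and value of joint lid_c above 0.04 rad and value of joint catch_c above 0.15 rad and contact force between the fingers and lid_c above 0.5 N) or (world y of case_c between -0.15 and 0.15 m and world y of case_a above 0.15 m and value of joint lid_a above 0.01 rad and value of joint catch_a below 0.06 rad and contact force between catch_a and lid_a above 1 N and contact force between the fingers and lid_a above 0.5 N) or (world y of case_c between -0.15 and 0.15 m and world y of case_b above 0.15 m and value of joint lid_b above 0.01 rad and value of joint catch_b below 0.06 rad and contact force between catch_b and lid_b above 1 N and contact force between the fingers and lid_b above 0.5 N) or (world y of case_c below -0.15 m and world y of case_a above 0.15 m and value of joint lid_a above 0.01 rad and value of joint catch_a below 0.06 rad and contact force between catch_a and lid_a above 1 N and contact force between the fingers and lid_a above 0.5 N) or (world y of case_c below -0.15 m and world y of case_b above 0.15 m and value of joint lid_b above 0.01 rad and value of joint catch_b below 0.06 rad and contact force between catch_b and lid_b above 1 N and contact force between the fingers and lid_b above 0.5 N))), for 0.1 s.
2. next: if that case gave, it has been snapped shut and is tugged again against its catch; else the middle case is tugged (((world y of case_c above 0.15 m and value of joint lid_c above 0.01 rad and value of joint catch_c below 0.06 rad and contact force between catch_c and lid_c above 1 N and contact force between the fingers and lid_c above 0.5 N) or (world y of case_c between -0.15 and 0.15 m and value of joint lid_c above 0.04 rad and value of joint catch_c above 0.15 rad and contact force between the fingers and lid_c above 0.5 N) or (world y of case_c below -0.15 m and world y of case_a between -0.15 and 0.15 m and value of joint lid_a above 0.01 rad and value of joint catch_a below 0.06 rad and contact force between catch_a and lid_a above 1 N and contact force between the fingers and lid_a above 0.5 N) or (world y of case_c below -0.15 m and world y of case_b between -0.15 and 0.15 m and value of joint lid_b above 0.01 rad and value of joint catch_b below 0.06 rad and contact force between catch_b and lid_b above 1 N and contact force between the fingers and lid_b above 0.5 N))), for 0.1 s.
3. next in the same order: the following tug, or the second tug of the case that gave, now held by its catch (((world y of case_c above 0.15 m and world y of case_a between -0.15 and 0.15 m and value of joint lid_a above 0.01 rad and value of joint catch_a below 0.06 rad and contact force between catch_a and lid_a above 1 N and contact force between the fingers and lid_a above 0.5 N) or (world y of case_c above 0.15 m and world y of case_b between -0.15 and 0.15 m and value of joint lid_b above 0.01 rad and value of joint catch_b below 0.06 rad and contact force between catch_b and lid_b above 1 N and contact force between the fingers and lid_b above 0.5 N) or (world y of case_c between -0.15 and 0.15 m and value of joint lid_c above 0.01 rad and value of joint catch_c below 0.06 rad and contact force between catch_c and lid_c above 1 N and contact force between the fingers and lid_c above 0.5 N) or (world y of case_c below -0.15 m and value of joint lid_c above 0.04 rad and value of joint catch_c above 0.15 rad and contact force between the fingers and lid_c above 0.5 N))), for 0.1 s.
4. last in the same order: the case on the robot's right is tugged, held by its catch (((world y of case_c above 0.15 m and world y of case_a below -0.15 m and value of joint lid_a above 0.01 rad and value of joint catch_a below 0.06 rad and contact force between catch_a and lid_a above 1 N and contact force between the fingers and lid_a above 0.5 N) or (world y of case_c above 0.15 m and world y of case_b below -0.15 m and value of joint lid_b above 0.01 rad and value of joint catch_b below 0.06 rad and contact force between catch_b and lid_b above 1 N and contact force between the fingers and lid_b above 0.5 N) or (world y of case_c between -0.15 and 0.15 m and world y of case_a below -0.15 m and value of joint lid_a above 0.01 rad and value of joint catch_a below 0.06 rad and contact force between catch_a and lid_a above 1 N and contact force between the fingers and lid_a above 0.5 N) or (world y of case_c between -0.15 and 0.15 m and world y of case_b below -0.15 m and value of joint lid_b above 0.01 rad and value of joint catch_b below 0.06 rad and contact force between catch_b and lid_b above 1 N and contact force between the fingers and lid_b above 0.5 N) or (world y of case_c below -0.15 m and value of joint lid_c above 0.01 rad and value of joint catch_c below 0.06 rad and contact force between catch_c and lid_c above 1 N and contact force between the fingers and lid_c above 0.5 N))), for 0.1 s.
At the end, for the whole second after the job is handed in: all three catches closed (under 0.06 rad), all three lids down (under 0.008 rad), the cases at rest within 40 mm of where they stood (value of joint each of catch_a, catch_b, catch_c below 0.06 rad and value of joint each of lid_a, lid_b, lid_c below 0.008 rad and distance of each of case_a, case_b, case_c from where it was at the start of the episode below 0.04 m and linear speed of each of case_a, case_b, case_c below 0.02 m/s); the robot touches nothing.
It fails at once if a catch that was holding is pressed (over 2 N) or comes open (contact force between any of the arm, the fingers and catch_a above 2 N or value of joint any of catch_a, catch_b above 0.12 rad or contact force between any of the arm, the fingers and catch_b above 2 N).
It fails at once if a lid is swung wide open (over 0.6 rad) (value of joint any of lid_a, lid_b, lid_c above 0.6 rad).
It fails at once if a case is shoved, lifted or dragged more than 40 mm (distance of any of case_a, case_b, case_c from where it was at the start of the episode above 0.04 m).
It fails at once if a bystander is moved more than 30 mm or the bottle is knocked over (distance of any of block, tape, driver, wrench, meter, wash, tray, panel from where it was at the start of the episode above 0.03 m or angle between wash's own z axis and vertical above 0.5 rad).
It also fails if it takes over 69 s, if anything falls off the work surface, if the arm or the gripper's body presses on something with over 40 N, if the wrist force passes 120 N, or if a joint passes its speed limit or range.

## Robot

A 7-joint arm with a two-finger parallel gripper is mounted at the origin on the work surface. World frame = base frame: x ahead of the robot, y to its left, z up, the work surface at z = 0. Lengths are in m, angles in rad, forces in N, time in s.
With the tool pointing down it reaches from about 0.425 to 0.925 m from the base axis. Payload 6.8 kg.
Tool frame: the origin (TCP) lies on the front face of the gripper's body, between the roots of the fingers; the fingertips stand 73 mm ahead of it and the grasp point (between the pads) lies 54 mm ahead of it (env.nose_length is the distance from the TCP to the fingertips, in m); z points along the fingers, y is the line along which they close (so a half turn about z gives the same grasp; the last joint's range is limited). The gripper opens to 85 mm and grips with 20 to 120 N. Pads are 22 mm wide; open, the fingers measure 114 mm over their backs; the gripper's body (76 mm by 85 mm) begins 54 mm behind the grasp point. The pads swing forward as they close: fully open they stand 13 mm farther back than shut.
Start: joints at [-1.29, 0.477, 0.022, 1.555, -0.011, 1.109, -0.083], TCP at [0.256, 0.625, 0.304] pointing down, gripper open.
Joint ranges: [-2.96, 2.96], [-0.34, 2.1], [-1.41, 1.46], [0.24, 2.44], [-1.37, 4.51], [0.17, 1.92], [-2.96, 2.96]. Speed limits (rad/s): [2.39, 2.39, 3.14, 3.14, 3.14, 3.14, 3.14].

## Interface

Orientations are given as a unit quaternion [w, x, y, z].
In Python, from cell import env, kin, camera, calibration, job gives the robot as it stands. The module is installed in compiled form; this text tells all that it offers. Calls block until the motion is done:
- env.reach(position, orientation): joint-space move of the TCP to a pose.
- env.movel(position, velocity=0.15, rot=None, stop_force=None): straight line of the TCP; rot=None keeps the orientation; velocity is the mean speed in m/s. With stop_force (N) it stops when the force on the tool has changed by that much, and returns True; else False.
- env.goto_joints(angles): joint-space move.
- env.grip(opening, f_grip=None): finger opening in m; f_grip is the grip in N (None keeps the last); returns when the fingers have stopped.
- env.dwell(seconds).
- kin.inverse_kinematics(position, orientation): joint angles nearest the present ones, or None.
- env.get_state(): the state.
- camera(name): name is "scene" or "top"; returns (picture, depth): 420x560x3 uint8, blue, green, red; 420x560 float32, m along the optical axis (not along the pixel's ray), 0 where there is no reading.
- calibration(name): a dict with "fx", "fy", "cx", "cy" (pixels), "rvec" (rotation vector, rad) and "tvec" (3), from world to camera coordinates, as OpenCV has them. Camera axes: x right, y down, z forward; pixel columns grow to the right and rows downward; lengths in m; the calibration is good to about 2 mm. A picture is of the moment at which its call begins. calibration takes no time and is no camera call.
A pose or a line that the arm cannot do raises env.PlanningError and nothing moves.
- job.job_done(): hands the job in; it is judged then, once.
The state is a dict: "time": time; "qpos": joint angles; "joint_velocities": joint speeds; "joint_torque": joint torques, N m; "tcp_pos": TCP position; "orientation": TCP orientation; "force": force on the tool from outside, world axes, zero at the start; "torque": the same for the moment, N m; "opening": finger opening in m; "gripper_force": force on a finger pad.
Only numpy, scipy, OpenCV 4.12 (cv2) and the standard library are available. Lean on these libraries where they do the work, as an engineer would, in place of code of your own. Each camera call takes 0.05 s, during which the arm holds its last target. There are 200 camera calls.

## Working session

There is one attempt and no reset: what is moved stays moved. The work goes in short steps, each a Python script; the robot and the scene stay as the last script left them, time stands still between calls to the robot, and variables do not carry over. Pictures are saved under pics/ and viewed, at most 10 in all, crops included, and the job is handed in when it is done.

```bash
mkdir -p pics; cat > h.py <<'E'
import numpy as np, cv2
from cell import env, kin, camera, calibration, job
def cam(n):
    c=calibration(n); R=cv2.Rodrigues(np.array(c["rvec"],float))[0]; return c,R,np.array(c["tvec"],float).ravel()
def cloud(n,depth):
    c,R,t=cam(n); v,u=np.mgrid[0:depth.shape[0],0:depth.shape[1]]
    P=np.stack([(u-c["cx"])/c["fx"]*depth,(v-c["cy"])/c["fy"]*depth,depth],-1)
    return (P-t)@R
def ray(n,u,v,z):
    c,R,t=cam(n); d=R.T@np.array([(u-c["cx"])/c["fx"],(v-c["cy"])/c["fy"],1]); o=-R.T@t
    return o+d*(z-o[2])/d[2]
E
python3 - <<'E'
from h import *
for n in("scene","top"):
    p,d=camera(n); cv2.imwrite(f"pics/{n}0.png",p); np.savez(f"{n}0.npz",p=p,d=d)
    c,R,t=cam(n); print(n,-R.T@t,R[2],c["fx"])
s=env.get_state(); print(s["time"],s["orientation"],s["force"])
E
```

```text
scene [1.1124485  0.20254216 1.09136821] [-0.46364322 -0.23100844 -0.85537714] 403.03079634005945
top [ 0.35182954 -0.06013169  1.42967544] [ 0.14081586  0.00165869 -0.99003441] 439.6179454990702
0.1 [-1.10556323e-04  1.93154103e-01  9.81168073e-01 -8.31930548e-04] [-0.8031619   0.05207158 -0.06572725]
```

View pics/scene0.png

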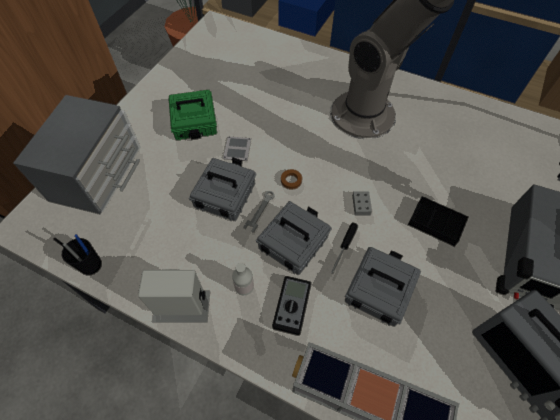

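View pics/top0.png

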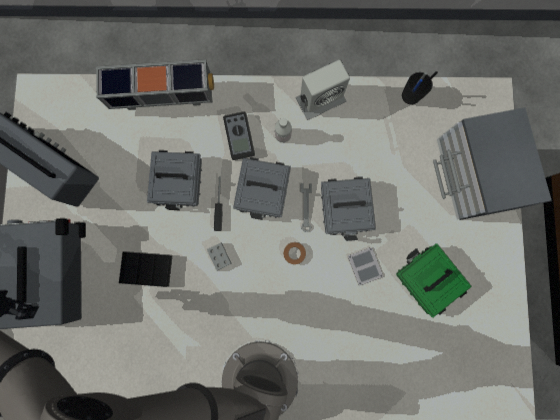

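The three grey cases are at top-view pixels (175,178) left, (262,187) middle and (348,206) right. The green one at (433,280) is the decoy. Next I measure lid and handle from depth.

```bash
cat > m.py <<'E'
from h import *
def measure(f0="top0.npz",f1="scene0.npz"):
    out=[]
    f=np.load(f0); T=cloud("top",f["d"])
    g=np.load(f1); S=cloud("scene",g["d"])
    for u,v in((175,178),(262,187),(348,206)):
        c0=ray("top",u,v,.075)[:2]
        m=(abs(T[...,2]-.075)<.012)&(np.hypot(*(T[...,:2]-c0).transpose(2,0,1))<.125)
        pts=T[m][:,:2]
        r=cv2.minAreaRect(pts.astype(np.float32)*1000)
        hs=[]
        for P in(T,S):
            k=(P[...,2]>.092)&(P[...,2]<.125)&(np.hypot(*(P[...,:2]-c0).transpose(2,0,1))<.07)
            q=P[k]; (cx,cy),(w,h),a=cv2.minAreaRect(q[:,:2].astype(np.float32)*1000)
            e=np.linalg.eigh(np.cov(q[:,:2].T))[1][:,1]; e*=np.sign(e[1])
            hs.append((np.round([cx,cy,w,h],1),"yaw",round(float(np.degrees(np.arctan2(-e[0],e[1]))),1),"z",round(float(np.percentile(q[:,2],90)),4),len(q)))
        print("lid",np.round(r[0],1),np.round(r[1],1),round(r[2],1),"z",np.median(T[m][:,2]).round(4)); print("  ",*hs,sep="\n   ")
measure()
E
python3 m.py
python3 -c "
import cv2
p=cv2.imread('pics/top0.png')[140:260,130:390]; cv2.imwrite('pics/c0.png',cv2.resize(p,(780,360),interpolation=cv2.INTER_CUBIC))"
```

```text
lid [619.1 277.5] [154.6 185.5] 88.2 z 0.0756
  
   (array([625.5, 278.6,  92.7,  12.9]), 'yaw', -2.0, 'z', 0.1089, 120)
   (array([627.7, 281. ,  92.5,  13.3]), 'yaw', -2.1, 'z', 0.1077, 177)
lid [592.4  -0.9] [155.2 186.3] 80.4 z 0.0757
  
   (array([598.6,  -2.2,  91.4,  12.9]), 'yaw', -9.8, 'z', 0.1092, 116)
   (array([6.006e+02, 6.000e-01, 9.110e+01, 1.370e+01]), 'yaw', -9.6, 'z', 0.1079, 142)
lid [ 531.2 -273.9] [197.3 155. ] 5.3 z 0.076
  
   (array([ 542.3, -272.8,   12.5,   92.8]), 'yaw', 4.8, 'z', 0.1095, 122)
   (array([ 543.5, -271.5,   13.9,   93.5]), 'yaw', 5.0, 'z', 0.1079, 125)
```

View pics/c0.png

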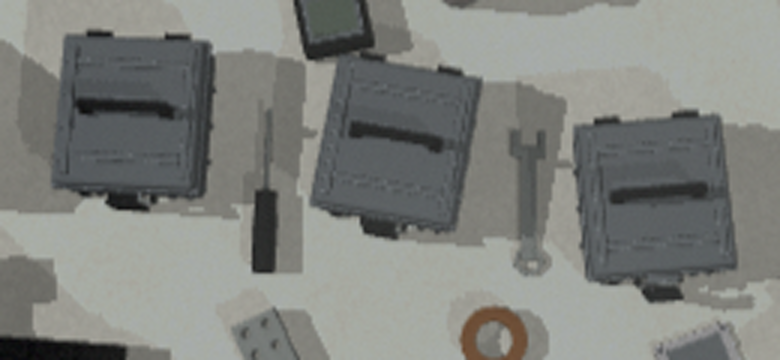

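The crop shows handles at crop pixels (125,105), (397,137) and (658,190). The lids have their catches at the front, at (128,200), (380,227) and (662,292). The right case's outline is about 11 mm longer at the catch, so it is probably the open one. Sizes and heights agree with the given ones, so I start with the left case.

```bash
cat >> h.py <<'E'
H=[(.6266,.2798,-2.05),(.5996,-.0008,-9.7),(.5429,-.2722,4.9)]
def quat(th):  # tool down, tool y at angle th (rad)
    ph=(th+np.pi/2)/2; return [0,np.cos(ph),np.sin(ph),0]
def best(p,yaw):
    c=[]
    for k in(0,np.pi):
        q=quat(np.radians(yaw)+k); j=kin.inverse_kinematics(p,q)
        if j is not None: c.append((abs(j[6]),q))
    return min(c,key=lambda a:a[0])[1]
def st(tag=""):
    s=env.get_state(); print(tag,"t",round(s["time"],2),"tcp",np.round(s["tcp_pos"],4),"F",np.round(s["force"],1),"op",round(s["opening"],4),"gf",np.round(s["gripper_force"],1)); return s
def grasp(i,zg=.156):
    x,y,yaw=H[i]; q=best([x,y,.24],yaw)
    env.grip(.05); env.reach([x,y,.24],q); st("above")
    env.movel([x,y,zg],.1,stop_force=8); st("down")
    env.grip(.0,60); st("grip")
def tug(i,up=.012):
    yaw=np.radians(H[i][2]); p=np.array(env.get_state()["tcp_pos"]); z0=p[2]
    d=np.array([.55*np.cos(yaw),.55*np.sin(yaw),1])*up
    hit=env.movel(p+d,.015,stop_force=13); env.dwell(.3); s=st(f"tug hit={hit}")
    return hit,s["tcp_pos"][2]-z0,p
def letgo(p,zup=.24):
    env.movel(p,.03); env.grip(.05); st("open"); env.movel([p[0],p[1],zup],.15)
E
python3 - <<'E'
from h import *
grasp(0); hit,dz,p=tug(0); print(hit,dz)
E
```

```text
above t 2.39 tcp [0.6257 0.2821 0.24  ] F [ 0.  -0.6  0.4] op 0.0505 gf 0.0
down t 3.38 tcp [0.6271 0.2799 0.1567] F [ 0.   0.2 -0.1] op 0.0501 gf 0.0
grip t 3.83 tcp [0.6266 0.2799 0.1567] F [-1.6  0.1  5.1] op 0.0099 gf 58.6
tug hit=True t 4.59 tcp [0.627  0.28   0.1573] F [ 4.6  1.7 -5.3] op 0.0098 gf 59.8
True 0.0005962703069208319
```

```bash
cat >> h.py <<'E'
def tug2(i,p0,F=12,maxup=.012):
    yaw=np.radians(H[i][2]); d=np.array([.55*np.cos(yaw),.55*np.sin(yaw),1])
    for k in range(1,int(maxup/.001)+1):
        env.movel(p0+d*k*.001,.01); s=env.get_state()
        if s["force"][2]<-F: break
    env.dwell(.3); s=st(f"tug2 k={k}"); return k
E
python3 - <<'E'
from h import *
p=np.array(env.get_state()["tcp_pos"]); print(tug2(0,p,maxup=.006))
E
```

```text
tug2 k=3 t 5.72 tcp [0.6277 0.28   0.1584] F [  5.5   1.4 -15.3] op 0.0095 gf 58.9
3
```

Held: 1.7 mm rise at 15 N. Letting it down, then on to the middle case.

```bash
python3 - <<'E'
from h import *
letgo(np.array([.6266,.2799,.1565]))
grasp(1); p=np.array(env.get_state()["tcp_pos"]); k=tug2(1,p); print(k)
if k<8: letgo(p); st("free")
p_,d=camera("top"); cv2.imwrite("pics/t1.png",p_[130:270,120:400])
E
```

```text
open t 6.47 tcp [0.6264 0.2799 0.1565] F [ 0.7 -0.5  0.4] op 0.0504 gf 0.0
above t 8.49 tcp [0.6002 0.0016 0.2399] F [-0.1  0.6  0. ] op 0.0501 gf 0.0
down t 9.48 tcp [ 0.6001 -0.0009  0.1566] F [-0.3  0.2  0.4] op 0.0501 gf 0.0
grip t 9.93 tcp [ 0.5993 -0.0007  0.1566] F [-2.9 -0.2  5.2] op 0.0101 gf 58.4
tug2 k=3 t 11.08 tcp [ 0.6001 -0.0008  0.1585] F [  2.8   0.1 -26.2] op 0.0097 gf 58.1
3
open t 11.82 tcp [ 0.5997 -0.0008  0.1569] F [ 0.3 -0.2  0.9] op 0.0499 gf 0.0
free t 12.53 tcp [ 5.988e-01 -5.000e-04  2.393e-01] F [0.4 0.3 0. ] op 0.0495 gf 0.0
```

The middle case also held, though that pull reached 26 N. I'll use finer steps from here. Right case next.

```bash
sed -i 's/maxup\/\.001/maxup\/.0005/; s/d\*k\*\.001/d*k*.0005/' h.py
python3 - <<'E'
from h import *
grasp(2); p=np.array(env.get_state()["tcp_pos"]); np.save("p2.npy",p); k=tug2(2,p); print(k)
p_,d=camera("top"); cv2.imwrite("pics/t2.png",cv2.resize(p_[130:270,250:420],None,fx=4,fy=4))
E
```

```text
above t 13.87 tcp [ 0.5438 -0.2705  0.2398] F [ 0.4  0.4 -0.7] op 0.0503 gf 0.0
down t 14.86 tcp [ 0.5433 -0.2725  0.1566] F [ 0.3 -0.4  0.7] op 0.0503 gf 0.0
grip t 15.31 tcp [ 0.5426 -0.2724  0.1566] F [-2.7  1.6  5.4] op 0.0101 gf 58.5
tug2 k=24 t 21.62 tcp [ 0.5495 -0.2717  0.1686] F [ 4.7  1.1 -9.2] op 0.01 gf 58.3
24
```

It gave (12 mm rise at 9 N), so this is the open one. Lower it, then press the catch with the closed fingertips.

```bash
python3 - <<'E'
from h import *
letgo(np.load("p2.npy"),.22); env.grip(0)
x,y,yaw=H[2]; a=np.radians(yaw); f=np.array([np.cos(a),np.sin(a)])
P=lambda r,z:np.r_[np.array([x,y])-f*r,z]
q=best(P(.16,.2),yaw+90)
env.reach(P(.16,.2),q); env.movel(P(.16,.122),.12); st("front")
p_,d=camera("top"); cv2.imwrite("pics/t3.png",cv2.resize(p_[130:270,250:420],None,fx=4,fy=4))
hit=env.movel(P(.106,.122),.03,stop_force=14); s=st(f"push {hit}"); print("r",(np.array([x,y])-s["tcp_pos"][:2])@f)
env.dwell(.2); s=st(); print("r",(np.array([x,y])-s["tcp_pos"][:2])@f)
E
```

```text
open t 22.74 tcp [ 0.5423 -0.2726  0.1565] F [-0.2  0.2 -0.6] op 0.0498 gf 0.0
front t 25.75 tcp [ 0.3837 -0.2862  0.1223] F [ 0.4 -0.4 -0.5] op 0.0001 gf 0.0
push True t 27.42 tcp [ 0.4329 -0.2816  0.1215] F [-0.5  0.  -0.1] op 0.0002 gf 0.0
r 0.11035235694741227
 t 27.62 tcp [ 0.4328 -0.2813  0.1213] F [-0.2  0.8  0.6] op -0.0001 gf 0.0
r 0.11045573938961133
```

The force rose and then vanished at r = 110 mm, which suggests a snap. Backing off and tugging again to check.

```bash
python3 - <<'E'
from h import *
x,y,yaw=H[2]; a=np.radians(yaw); f=np.array([np.cos(a),np.sin(a)])
P=lambda r,z:np.r_[np.array([x,y])-f*r,z]
env.movel(P(.16,.122),.1); env.movel(P(.16,.22),.15)
p_,d=camera("top"); cv2.imwrite("pics/t4.png",cv2.resize(p_[150:270,300:420],None,fx=4,fy=4))
grasp(2); p=np.array(env.get_state()["tcp_pos"]); k=tug2(2,p,maxup=.007); print(k); np.save("p2.npy",p)
E
```

```text
above t 30.74 tcp [ 0.5421 -0.2725  0.2397] F [-0.6 -0.3  0.5] op 0.0499 gf 0.0
down t 31.73 tcp [ 0.5433 -0.2724  0.1566] F [-0.5  0.1 -0.7] op 0.0495 gf 0.0
grip t 32.18 tcp [ 0.5426 -0.2724  0.1566] F [-3.4 -0.2  6.7] op 0.0099 gf 58.5
tug2 k=5 t 33.74 tcp [ 0.5434 -0.2722  0.1584] F [  0.5  -3.3 -19. ] op 0.0097 gf 58.2
5
```

It holds now (1.8 mm rise at 19 N). Release, retreat and take a last look.

```bash
python3 - <<'E'
from h import *
letgo(np.load("p2.npy"),.30); env.dwell(.5); st("end")
for n in("scene","top"):
    p,d=camera(n); np.savez(f"{n}1.npz",p=p,d=d)
    if n=="scene": cv2.imwrite("pics/s5.png",cv2.resize(p[140:340,170:440],None,fx=2.9,fy=2.9))
E
sed 's/^measure()$/measure("top1.npz","scene1.npz")/' m.py | python3 - | grep -v '^ *$'
```

```text
open t 34.46 tcp [ 0.5429 -0.2724  0.1569] F [-0.7 -0.  -0.1] op 0.0499 gf 0.0
end t 36.07 tcp [ 0.5426 -0.2724  0.2999] F [0.3 0.5 0.1] op 0.0502 gf 0.0
lid [619.  277.6] [153.8 186.1] 88.5 z 0.0756
   (array([625.7, 278.6,  92.5,  12.4]), 'yaw', -1.7, 'z', 0.1093, 118)
   (array([627.4, 280.9,  92.4,  14.1]), 'yaw', -2.0, 'z', 0.1082, 176)
lid [591.   -0.8] [154.8 186.2] 79.9 z 0.0758
   (array([598.5,  -2.1,  91.6,  12.2]), 'yaw', -9.8, 'z', 0.1092, 116)
   (array([6.005e+02, 6.000e-01, 9.140e+01, 1.360e+01]), 'yaw', -9.9, 'z', 0.1078, 141)
lid [ 555.9 -215. ] [ 90.5 181.5] 67.6 z 0.076
   (array([ 539.4, -239.5,   10.9,   25.4]), 'yaw', 15.0, 'z', 0.109, 33)
   (array([ 544.8, -271.3,   13.9,   93.8]), 'yaw', 4.9, 'z', 0.1071, 129)
```

View pics/s5.png

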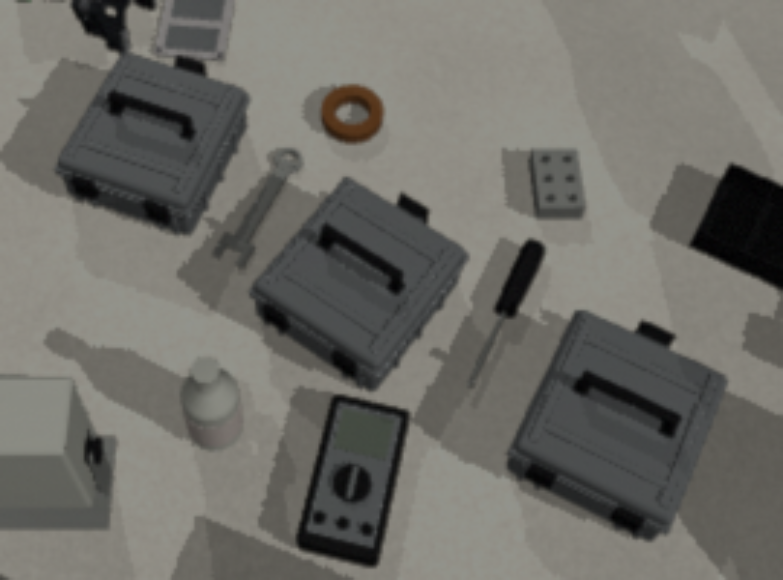

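All three lids are down, and the catches at crop pixels (190,67), (413,208) and (655,333) look alike and closed. The cases moved by less than 2 mm and the bystanders are in place.

```bash
python3 -c "
from h import *
print(job.job_done())"
```

```text
the job is handed in; nothing more can be done
None
```

The job is handed in: the left and middle cases held when tugged; the right one gave, so I let it down, snapped its catch shut and tugged again, and it held (36 s used; the middle pull reached 26 N and the right re-tug 19 N, over the 10–15 N asked, but no case moved more than 2 mm).

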